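# Kit the parts for two operator stations

### The arm

A 6-joint arm with a two-finger parallel gripper is mounted at the origin on the work surface. World frame = base frame: x ahead of the robot, y to its left, z up, the work surface at z = 0. Lengths are in m, angles in rad, forces in N, time in s.
With the tool pointing down it reaches from about 0.35 to 0.875 m from the base axis. Payload 15.5 kg.
Tool frame: the origin (TCP) lies between the finger pads; the fingertips stand r.nose_length ahead of it and the grasp point (between the pads) lies 11 mm behind it (r.nose_length is the distance from the TCP to the fingertips, in m); z points along the fingers, y is the direction in which the jaws open and shut (so a half turn about z gives the same grasp; the last joint's range is limited). The gripper opens to 85 mm and grips with 20 to 120 N. Pads are 22 mm wide; open, the fingers measure 114 mm over their backs; the gripper's body (76 mm by 85 mm) begins 54 mm behind the grasp point. The pads swing forward as they close: fully open they stand 13 mm farther back than shut.
Start: joints at [-1.335, 0.494, 1.345, -0, 1.302, -0.096], TCP at [0.203, -0.591, 0.239] pointing down, gripper open.
Joint ranges: [-2.91, 2.91], [-0.82, 2.16], [0.22, 2.67], [-1.22, 4.37], [0.12, 2.79], [-3.08, 3.08]. Speed limits (rad/s): [1.89, 1.89, 2.57, 3.01, 3.01, 3.01].

### API

Orientations are given as a rotation vector (axis times angle).
In Python, from rig import r, gripper_to, imaging, job, monitor gives the robot as it stands. Calls block until the motion is done:
- r.movep(position, orientation): joint-space move of the TCP to a pose.
- r.servo_line(position, rotation=None, feed=0.15, force_limit=None): straight line of the TCP; rotation=None keeps the orientation; feed is the mean speed in m/s. With force_limit (N) it stops when the force on the tool has changed by that much, and returns True; else False.
- r.goto_joints(angles): joint-space move.
- gripper_to(opening, f_grip=None): opening from 0.0 (shut) to 1.0 (fully open); f_grip is the grip in N (None keeps the last); returns when the fingers have stopped.
- r.wait(seconds).
- r.inverse_kinematics(position, orientation): joint angles nearest the present ones, or None.
- imaging.grab_frame(name): name is "scene" or "top" or "wrist"; returns a dict with "image" (420x560x3 uint8, red, green, blue), "K" (3x3 intrinsics, pixels), "view" (4x4, takes a point from world to camera coordinates); the wrist camera has in their place "mount" (4x4, takes a point from camera to tool coordinates, whose origin is the TCP and whose axes are the flange's). Camera axes: x right, y down, z forward; pixel columns grow to the right and rows downward; lengths in m; the calibration is good to about 2 mm. A picture is of the moment at which its call begins: read the wrist's pose just before it. There is no depth.
A pose or a line that the arm cannot do raises r.Unreachable and nothing moves.
- job.close_job(): hands the job in, once; it reports no verdict.
Readings, each from a call of its own:
- monitor.current_time(): time.
- monitor.current_joints(): joint angles.
- monitor.current_qd(): joint speeds.
- monitor.current_effort(): joint torques, N m.
- monitor.current_ee_pos(): TCP position.
- monitor.current_orientation(): TCP orientation.
- monitor.current_force(): force on the tool from outside, world axes, zero at the start.
- monitor.current_moment(): the same for the moment, N m.
- monitor.current_opening(): opening from 0.0 (shut) to 1.0 (fully open).
Only numpy, scipy, OpenCV 4.12 (cv2) and the standard library are available. Lean on these libraries where they do the work, as an engineer would, in place of code of your own. Each camera call takes 0.05 s, during which the arm holds its last target. There are 200 camera calls.

### The job

Kit up the parts for two operator stations: red mushroom emergency-stop and red-plunger contact block into the tray with the yellow one-hole box; green push-button, amber lamp and green-plunger contact block into the tray with the grey two-hole box. Stand each part upright on the floor of its own pocket, contact blocks in the oblong pockets, round heads in the square ones (either square one will do). Leave the red push-button, the black selector switch and the blue relay standing where they are.

Things in the scene. Friction and masses are not known exactly. Their poses are not given: they have to be found in the camera images.
- estop: Emergency-stop head, about 70 g. Upright on a black square collar 30 x 30 x 12 mm; grey 22 mm barrel to z = 32; round bezel 30 mm across, z = 32 to 43 (yellow), a black neck, and a red mushroom knob 40 mm across, z = 47 to 67 mm (full width z = 52 to 61). Origin: centre of underside, z up. Loose on the stock mat (its top 3 mm above the bench).
- green_button: Flush green push-button head, about 50 g. Upright on a black square collar 30 x 30 x 12 mm; grey 22 mm barrel to z = 32; round bezel 30 mm across, z = 32 to 43 mm (steel), and a flat green cap 23 mm across up to z = 47. Origin: centre of underside, z up. Loose on the stock mat (its top 3 mm above the bench).
- amber_lamp: Amber pilot lamp head, about 45 g. Upright on a black square collar 30 x 30 x 12 mm; grey 22 mm barrel to z = 32; round bezel 30 mm across, z = 32 to 43 mm (black), and a domed amber-orange lens 26 mm across up to z = 58. Origin: centre of underside, z up. Loose on the stock mat (its top 3 mm above the bench).
- red_block: Contact block with the red plunger, about 30 g: grey box 40 mm long (its x), 24 mm wide (its y), 32 mm high, with a red bar 22 x 12 mm on top up to z = 37. Origin: centre of underside, z up. Loose on the stock mat (its top 3 mm above the bench).
- green_block: Contact block with the green plunger, about 30 g: grey box 40 mm long (its x), 24 mm wide (its y), 32 mm high, with a green bar 22 x 12 mm on top up to z = 37. Origin: centre of underside, z up. Loose on the stock mat (its top 3 mm above the bench).
- red_button: Flush red push-button head, not wanted, to be left standing. Upright on a black square collar 30 x 30 x 12 mm; grey 22 mm barrel to z = 32; round bezel 30 mm across, z = 32 to 43 mm (steel), and a flat red cap 23 mm across up to z = 47 (no mushroom). Origin: centre of underside, z up. Loose on the stock mat (its top 3 mm above the bench).
- selector: Black selector switch head, not wanted, to be left standing. Upright on a black square collar 30 x 30 x 12 mm; grey 22 mm barrel to z = 32; round bezel 30 mm across, z = 32 to 43 mm (black), and a black bar handle 26 x 8 mm with a white mark up to z = 59. Origin: centre of underside, z up. Loose on the stock mat (its top 3 mm above the bench).
- relay: Plug-in relay in a blue case, not wanted, to be left standing: 28 mm (x) by 21 mm (y), 37 mm high. Origin: centre of underside, z up. Loose on the stock mat (its top 3 mm above the bench).
- stop_tray: Fixed 200 x 80 mm blue tray (long in x) with a 68 mm square station box, yellow lid, one hole at its +x end (x 26 to 94 mm, up to z = 60). Origin: centre of underside. Pockets (white floors) at y = 0: oblong 60 (x) by 44 (y) mm centred at x = -66 mm; square 50 x 50 mm at x = -6 mm. Floors at z = 4, black insert to z = 16, rim to 18 mm. Fingers have most room closing along tray y.
- start_tray: Fixed 293 x 80 mm blue tray (long in x) with a 106 x 68 mm station box, grey lid, two holes at its +x end (x 34.5 to 140.5 mm, up to z = 60). Origin: centre of underside. Pockets (white floors) at y = 0: oblong 60 (x) by 44 (y) mm centred at x = -112.5 mm; squares 50 mm at x = -52.5 and +2.5 mm. Floors at z = 4, black insert to z = 16, rim to 18 mm. Fingers have most room closing along tray y.

How it is judged:
At the end, for the whole second after the job is handed in: Every part is in the right tray and kind of pocket, one per pocket, on its floor (within 4 mm), within 13 mm of the pocket centre each way, tilted under 0.12 rad, at rest; red push-button, selector and relay stand (under 0.2 rad) within 20 mm of where they began (x of estop in the frame of stop_tray between -0.019 and 0.007 m and y of estop in the frame of stop_tray between -0.013 and 0.013 m and x of red_block in the frame of stop_tray between -0.079 and -0.053 m and y of red_block in the frame of stop_tray between -0.013 and 0.013 m and x of green_block in the frame of start_tray between -0.1255 and -0.0995 m and y of green_block in the frame of start_tray between -0.013 and 0.013 m and ((x of green_button in the frame of start_tray between -0.0655 and -0.0395 m and y of green_button in the frame of start_tray between -0.013 and 0.013 m and x of amber_lamp in the frame of start_tray between -0.0105 and 0.0155 m and y of amber_lamp in the frame of start_tray between -0.013 and 0.013 m) or (x of green_button in the frame of start_tray between -0.0105 and 0.0155 m and y of green_button in the frame of start_tray between -0.013 and 0.013 m and x of amber_lamp in the frame of start_tray between -0.0655 and -0.0395 m and y of amber_lamp in the frame of start_tray between -0.013 and 0.013 m)) and z of estop in the frame of stop_tray between 0.001 and 0.008 m and angle between each of estop, red_block, green_block, green_button, amber_lamp's own z axis and vertical below 0.12 rad and linear speed of each of estop, red_block, green_block, green_button, amber_lamp below 0.02 m/s and z of red_block in the frame of stop_tray between 0.001 and 0.008 m and z of green_block in the frame of start_tray between 0.001 and 0.008 m and z of green_button in the frame of start_tray between 0.001 and 0.008 m and z of amber_lamp in the frame of start_tray between 0.001 and 0.008 m and distance of each of red_button, selector, relay from where it was at the start of the episode below 0.02 m and angle between each of red_button, selector, relay's own z axis and vertical below 0.2 rad); the robot touches nothing.
It fails at once if the red push-button is pushed more than 20 mm from its place or knocked over (distance of red_button from where it was at the start of the episode above 0.02 m or angle between red_button's own z axis and vertical above 0.5 rad).
It fails at once if the selector switch is pushed more than 20 mm from its place or knocked over (distance of selector from where it was at the start of the episode above 0.02 m or angle between selector's own z axis and vertical above 0.5 rad).
It fails at once if the relay is pushed more than 20 mm from its place or knocked over (distance of relay from where it was at the start of the episode above 0.02 m or angle between relay's own z axis and vertical above 0.5 rad).
It also fails if it takes over 128 s, if anything falls off the work surface, if the arm or the gripper's body presses on something with over 40 N, if the wrist force passes 120 N, or if a joint passes its speed limit or range.

## Working session

There is one attempt and no reset: what is moved stays moved. The work goes in short steps, each a Python script; the robot and the scene stay as the last script left them, time stands still between calls to the robot, and variables do not carry over. Pictures are saved under pics/ and viewed, about 12 in all and at most 16, crops included, and the job is handed in when it is done.

```bash
mkdir -p pics; ls
python3 - <<'E'
from rig import r, imaging, monitor
import cv2,numpy as np
for n in("top","scene"):
    f=imaging.grab_frame(n); cv2.imwrite(f"pics/{n}0.png",f["image"][:,:,::-1]); np.savez(f"pics/{n}0.npz",**{k:np.array(v) for k,v in f.items()})
    print(n,f["K"].round(1).tolist(),np.array(f["view"]).round(3).tolist())
print(r.nose_length,monitor.current_time(),monitor.current_orientation(),monitor.current_ee_pos())
f=imaging.grab_frame("wrist");print(np.array(f["mount"]).round(3).tolist(),f["K"])
E
```

```text
pics
top [[397.2, 0.0, 281.4], [0.0, 397.2, 204.1], [0.0, 0.0, 1.0]] [[-0.021, -1.0, 0.011, 0.006], [-0.992, 0.019, -0.128, 0.548], [0.128, -0.014, -0.992, 0.79], [0.0, 0.0, 0.0, 1.0]]
scene [[529.0, 0.0, 274.2], [0.0, 529.0, 204.8], [0.0, 0.0, 1.0]] [[-0.763, 0.647, -0.016, 0.423], [0.492, 0.564, -0.663, -0.225], [-0.42, -0.513, -0.748, 1.248], [0.0, 0.0, 0.0, 1.0]]
0.008 0.1 [-3.09763254e+00 -5.17147135e-01  1.16241298e-04] [ 0.20294489 -0.59079312  0.23876436]
[[-0.0, -0.96, -0.281, 0.073], [1.0, -0.0, 0.001, -0.0], [-0.001, -0.281, 0.96, -0.136], [0.0, 0.0, 0.0, 1.0]] [[335.25050272   0.         282.80965706]
 [  0.         335.25050272 212.84107011]
 [  0.           0.           1.        ]]
```

View pics/top0.png

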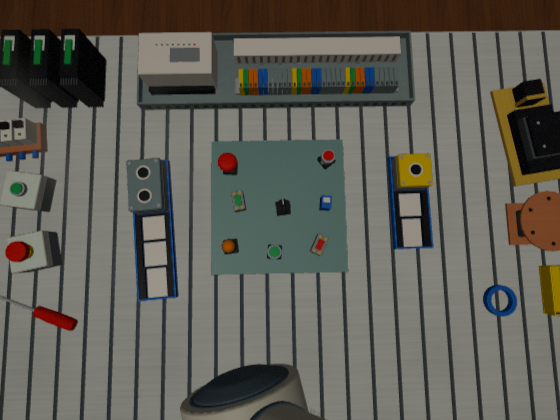

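View pics/scene0.png

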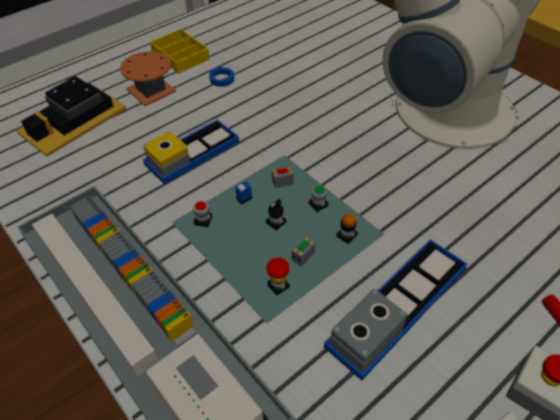

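The top view shows the mat in the middle:

| Item | Pixel position |
|---|---|
| estop | (228,162) |
| red button | (328,157) |
| green block | (238,201) |
| selector | (283,207) |
| relay | (326,202) |
| amber lamp | (229,246) |
| green button | (274,252) |
| red block | (320,244) |

The start tray is at left, around (155,230), and the stop tray is at right, around (411,205). The scene view shows the same layout. Next I'll enlarge both.

Run:
```python
import cv2,numpy as np
t=cv2.imread("pics/top0.png");s=cv2.imread("pics/scene0.png")
def crop(im,x0,y0,x1,y1,k,step=10):
    o=cv2.resize(im[y0:y1,x0:x1],None,fx=k,fy=k,interpolation=cv2.INTER_CUBIC)
    o=cv2.convertScaleAbs(o,alpha=1.3,beta=15)
    for x in range(-(-x0//step)*step,x1,step):
        cv2.line(o,((x-x0)*k,0),((x-x0)*k,5),(0,255,255),1)
        if x%20==0: cv2.putText(o,str(x),((x-x0)*k,16),0,.35,(0,255,255))
    for y in range(-(-y0//step)*step,y1,step):
        cv2.line(o,(0,(y-y0)*k),(5,(y-y0)*k),(0,255,255),1)
        if y%20==0: cv2.putText(o,str(y),(6,(y-y0)*k+4),0,.35,(0,255,255))
    return o
cv2.imwrite("pics/matT.png",crop(t,207,137,350,276,4))
cv2.imwrite("pics/matS.png",crop(s,180,155,376,305,4))
cv2.imwrite("pics/trays.png",np.hstack([crop(t,120,152,182,302,4),crop(t,383,152,437,302,4)]))
```

```text
(no output)
```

View pics/matT.png

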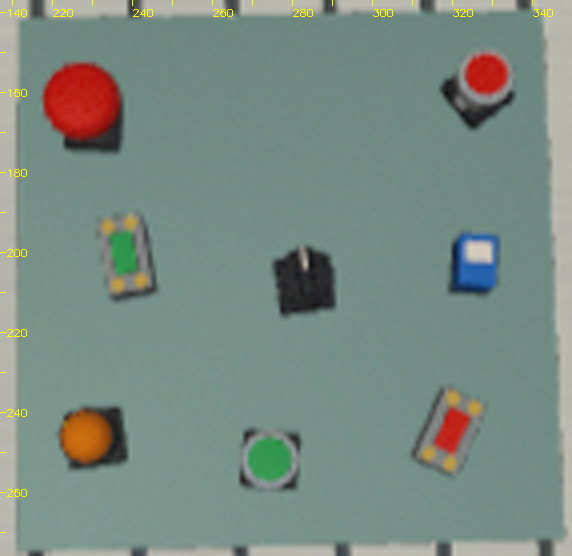

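View pics/matS.png

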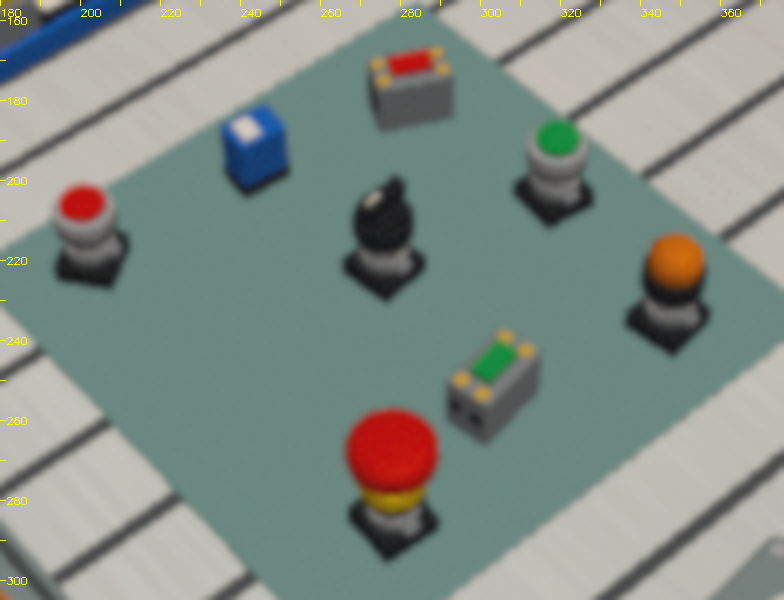

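View pics/trays.png

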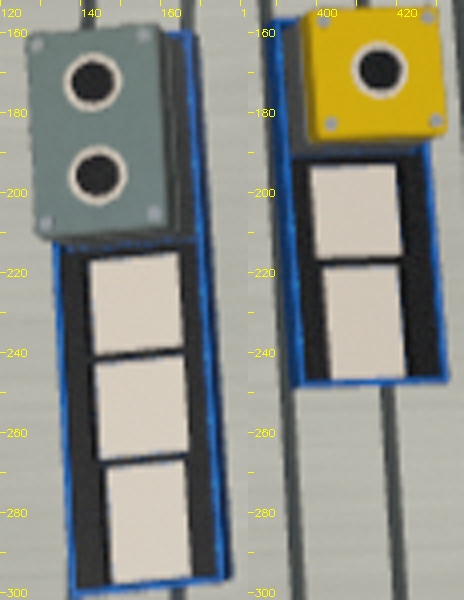

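Pixel readings from the enlarged crops:

| Item | Top view | Scene view |
|---|---|---|
| estop knob | (227.5,162.2) | (278.2,267.5) |
| amber dome | (228.5,246) | (349.2,220) |
| green cap | (274.5,251.5) | (319.5,189.5) |
| green bar | (238,200.2) | (303.7,245.5) |
| red bar | (320,244.5) | (282.7,170.5) |
| red button | (328.7,155.7) | (200.7,205.7) |

I'll triangulate these, then look from the wrist camera over the mat and the trays.

```bash
cat > h.py <<'E'
from rig import r, gripper_to, imaging, job, monitor
import numpy as np, cv2
from scipy.spatial.transform import Rotation as R
def ori(psi):  # tool down, tool x at yaw psi; jaws close along psi+90deg
    return R.from_matrix(np.array([[np.cos(psi),np.sin(psi),0],[np.sin(psi),-np.cos(psi),0],[0,0,-1]])).as_rotvec()
def wview():   # grab a wrist frame with its world->camera matrix
    T=np.eye(4);T[:3,:3]=R.from_rotvec(monitor.current_orientation()).as_matrix();T[:3,3]=monitor.current_ee_pos()
    f=imaging.grab_frame("wrist");return f["image"][:,:,::-1].copy(),f["K"],np.linalg.inv(T@np.array(f["mount"]))
def ray(uv,K,V):
    Vi=np.linalg.inv(V);d=Vi[:3,:3]@np.linalg.solve(K,[uv[0],uv[1],1.]);return Vi[:3,3],d/np.linalg.norm(d)
def atz(uv,K,V,z):
    o,d=ray(uv,K,V);return (o+d*(z-o[2])/d[2]).round(4)
def tri(obs):  # least-squares meeting point of rays and rms miss
    A=0;b=0;rs=[ray(*o) for o in obs]
    for o,d in rs: P=np.eye(3)-np.outer(d,d);A=A+P;b=b+P@o
    p=np.linalg.solve(A,b)
    return p.round(4),round(float(max(np.linalg.norm(np.cross(d,p-o)) for o,d in rs)),4)
def proj(p,K,V):
    q=V@np.append(p,1);return (K@q[:3])[:2]/q[2]
def put(im,name,x0=0,y0=0,x1=560,y1=420,k=1,step=20):
    o=cv2.resize(im[y0:y1,x0:x1],None,fx=k,fy=k,interpolation=cv2.INTER_CUBIC);o=cv2.convertScaleAbs(o,alpha=1.3,beta=15)
    for x in range(-(-x0//step)*step,x1,step):
        p=int((x-x0)*k);cv2.line(o,(p,0),(p,5),(0,255,255));cv2.putText(o,str(x),(p,16),0,.35,(0,255,255))
    for y in range(-(-y0//step)*step,y1,step):
        p=int((y-y0)*k);cv2.line(o,(0,p),(5,p),(0,255,255));cv2.putText(o,str(y),(6,p+4),0,.35,(0,255,255))
    cv2.imwrite("pics/%s.png"%name,o)
E
python3 - <<'E'
from h import *
a=np.load("pics/top0.npz");b=np.load("pics/scene0.npz");t=(a["K"],a["view"]);s=(b["K"],b["view"])
for n,p,q in [("estop",(227.5,162.2),(278.2,267.5)),("amber",(228.5,246),(349.2,220)),("gbtn",(274.5,251.5),(319.5,189.5)),("gblk",(238,200.2),(303.7,245.5)),("rblk",(320,244.5),(282.7,170.5)),("rbtn",(328.7,155.7),(200.7,205.7))]:
    print(n,*tri([(p,*t),(q,*s)]))
for n,c in [("start",[(138,301.5),(178,296.2),(167.5,160)]),("stop",[(395.2,248.2),(433,247.2),(389,157)])]:
    print(n,[atz(p,*t,.018)[:2].tolist() for p in c])
print(type(type(r).__dict__.get('nose_length')))
def go(p,psi,name):
    for d in(0,np.pi):
        try: r.movep(p,ori(psi+d));break
        except r.Unreachable as e: print(name,"unreachable",d,e)
    im,K,V=wview();np.savez(f"pics/{name}.npz",K=K,V=V,im=im);put(im,name,k=1.4);print(name,monitor.current_joints().round(2) if hasattr(monitor.current_joints(),'round') else monitor.current_joints(),monitor.current_time())
go([.45,-.19,.24],0,"wstop"); go([.45,.0,.26],0,"wmat1"); go([.42,.19,.24],0,"wstart")
E
```

```text
estop [0.6328 0.1038 0.06  ] 0.0003
amber [0.4629 0.1037 0.05  ] 0.0004
gbtn [0.4499 0.0116 0.0482] 0.0006
gblk [0.5574 0.0852 0.0368] 0.0003
rblk [ 0.4624 -0.0818  0.038 ] 0.0004
rbtn [ 0.6459 -0.1052  0.0474] 0.0002
start [[0.3546, 0.2927], [0.3635, 0.2112], [0.6502, 0.2373]]
stop [[0.4523, -0.242], [0.4527, -0.3217], [0.6483, -0.2398]]
<class 'float'>
wstop [-0.52  0.3   1.67 -0.    1.17  1.05] 1.9167
wmat1 [-0.13  0.22  1.72 -0.    1.19  1.44] 2.75
wstart [ 0.29  0.26  1.73 -0.    1.15  1.86] 3.5917
```

View pics/wstop.png

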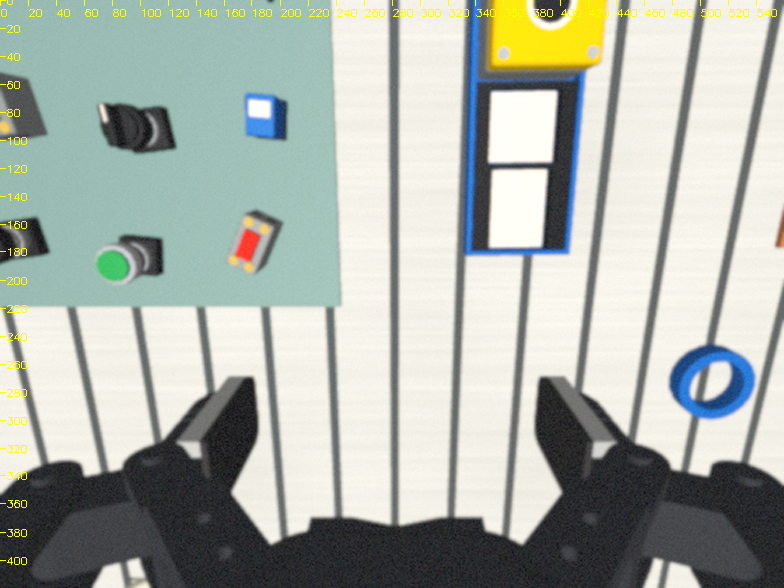

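View pics/wmat1.png

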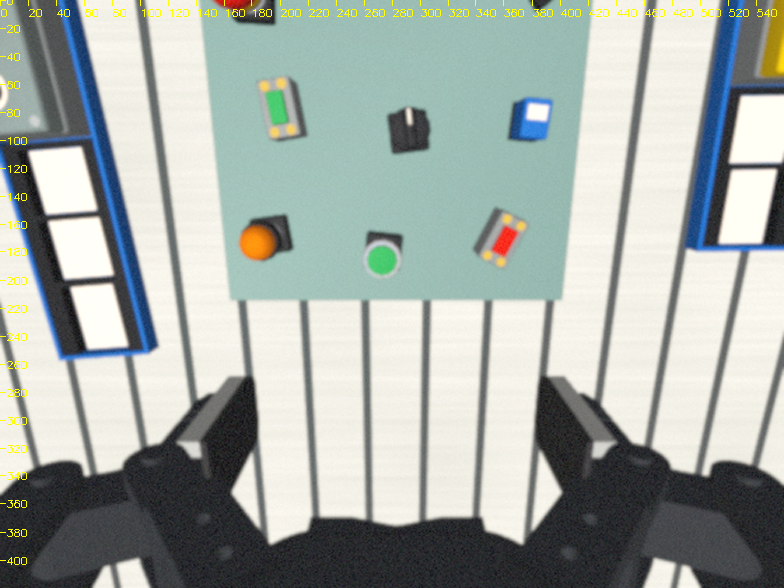

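View pics/wstart.png

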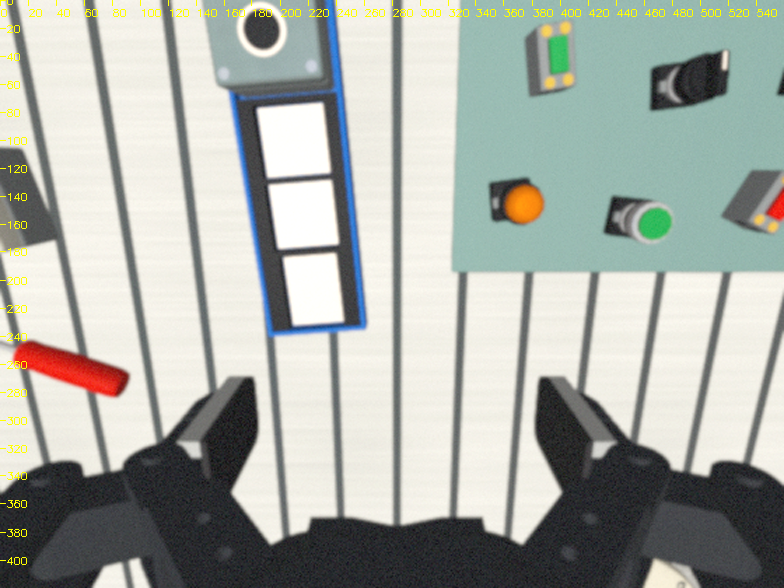

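The wrist views show these positions, given in displayed pixels (divide by 1.4 for raw pixels):

- **Start pockets in wstart:** squares at (294,140) and (304,214), oblong at (314,289).
- **Stop pockets in wstop:** square at (522,126), oblong at (517,208).
- **Parts in wmat1:** green cap (382,260), amber (258,242), green bar (277,107), red bar (505,241).

Next I'll triangulate them.

Run:
```python
from h import *
C={n:(lambda d:(d["K"],d["V"]))(np.load(f"pics/{n}.npz")) for n in("wstop","wmat1","wstart")}
for n in("top","scene"): d=np.load(f"pics/{n}0.npz");C[n]=(d["K"],d["view"])
w=lambda n,x,y:((x/1.4,y/1.4),*C[n]); c=lambda n,x,y:((x,y),*C[n])
for n,o in dict(
 sqA=[w("wstart",294.5,140.5),w("wmat1",65,179.5)], sqB=[w("wstart",304,214.5),w("wmat1",81.5,248)], obl=[w("wstart",314,289.5),w("wmat1",100,317)],
 stop_obl=[w("wstop",517.5,208),w("wmat1",748,206)], stop_sq=[w("wstop",522,126.5),c("top",384+(357-248)/4-1,152+209/4)],
 gbtn=[w("wmat1",382,260),w("wstart",655,221),w("wstop",113,264),c("top",274.5,251.5),c("scene",319.5,189.5)],
 amber=[w("wmat1",258,242),w("wstart",523,204)], gblk=[w("wmat1",277,107),w("wstart",559,54)], rblk=[w("wmat1",505,241),w("wstop",247,245)],
 rimBL=[w("wstart",270,335),w("wmat1",62,358)]).items(): print(n,*tri(o))
for n,a,b in(("gblk",(272.5,85),(284,130.5)),("rblk",(514,222.5),(494.5,259))):
    d=atz(w("wmat1",*a)[0],*C["wmat1"],.035)-atz(w("wmat1",*b)[0],*C["wmat1"],.035);print(n,"yaw deg",np.degrees(np.arctan2(d[1],d[0])),np.linalg.norm(d))
for cam,P in(("wstart",[(294.5,140.5),(304,214.5),(314,289.5)]),("wstop",[(522,126.5),(517.5,208)])):
    Q=[atz(w(cam,*p)[0],*C[cam],.008) for p in P];d=Q[0]-Q[-1];print(cam,[q[:2].tolist() for q in Q],np.degrees(np.arctan2(d[1],d[0])),np.linalg.norm(d))
```

```text
sqA [0.508  0.2653 0.0076] 0.0005
sqB [0.4534 0.2606 0.0104] 0.0001
obl [0.3933 0.2558 0.0106] 0.0001
stop_obl [ 0.4881 -0.2828  0.0137] 0.0
stop_sq [ 0.5472 -0.2858 -0.0013] 0.0003
gbtn [0.4513 0.0111 0.0488] 0.0019
amber [0.4647 0.1026 0.0487] 0.0002
gblk [0.5594 0.084  0.0395] 0.0
rblk [ 0.4644 -0.083   0.0409] 0.0001
rimBL [0.3563 0.293  0.0149] 0.0003
gblk yaw deg 11.346172683933116 0.03100596716762757
rblk yaw deg -25.094156089058774 0.0313600063775504
wstart [[0.5075, 0.2651], [0.453, 0.261], [0.3927, 0.2563]] 4.383438694148991 0.1151367882129773
wstop [[0.5468, -0.2833], [0.4875, -0.2843]] 0.9661104432911225 0.05930843110384894
```

Pocket spacings come out at 115.1 and 59.3 mm, against 115 and 60 nominal, so the measurements are good. I'll start with the red block.

```bash
cat >> h.py <<'E'
YS=np.radians(4.4);YP=np.radians(0.8);UP=.16
DST=dict(sqA=(.5077,.2652,YS),sqB=(.4532,.2608,YS),obl=(.393,.256,YS),psq=(.547,-.284,YP),pobl=(.4878,-.2835,YP))
def pick_place(xy,psi,ztcp,dst,wide=.75,rel=.25,fg=40):
    """ztcp: TCP height above the part's underside when gripped"""
    X,Y,yd=DST[dst]
    gripper_to(wide,fg);r.movep([*xy,UP],ori(psi))
    if r.servo_line([*xy,.003+ztcp],feed=.12,force_limit=10): print("touched on the way down at",monitor.current_ee_pos());return False
    gripper_to(0.0,fg);o=monitor.current_opening()
    r.servo_line([*xy,UP],feed=.15);o2=monitor.current_opening();print(dst,"gripped mm",o*85,o2*85)
    if o2<.2: return False
    r.movep([X,Y,UP],ori(yd));r.servo_line([X,Y,.004+ztcp+.004],feed=.15)
    hit=r.servo_line([X,Y,.004+ztcp-.0025],feed=.02,force_limit=5);p=monitor.current_ee_pos()
    print("contact",hit,"at part z mm",(p[2]-ztcp)*1e3)
    gripper_to(min(o2+rel,1),fg);r.servo_line([X,Y,UP],feed=.2);print("t",monitor.current_time());return True
E
python3 - <<'E'
from h import *
print(pick_place((.4634,-.0825),np.radians(-25),.023,"pobl",wide=.7))
r.movep([.45,-.28,.24],ori(0.)); im,K,V=wview();put(im,"p1",150,0,400,210,3)
E
```

```text
pobl gripped mm 22.98463417552214 23.050722422010512
contact True at part z mm 4.16258274142009
t 11.0917
True
```

View pics/p1.png

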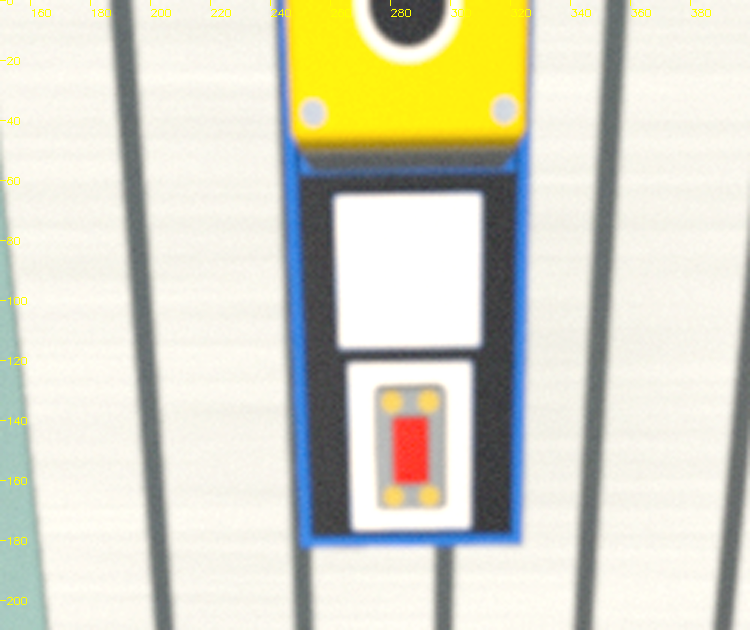

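The red block stands in the middle of the oblong pocket: bar at displayed (411,450), pocket centre at (410,445). Now the others, stopping at any failure.

Run:
```python
from h import *
ok=pick_place((.633,.104),0.,.044,"psq",wide=.85)
ok=ok and pick_place((.5585,.0846),np.radians(11.3),.023,"obl",wide=.7)
ok=ok and pick_place((.4510,.0111),YS,.0265,"sqA",wide=.75)
ok=ok and pick_place((.4640,.1030),YS,.0265,"sqB",wide=.75)
print(ok,monitor.current_force())
r.movep([.43,0.,.3],ori(0.)); im,K,V=wview();put(im,"p2",k=1.4);np.savez("pics/p2.npz",K=K,V=V)
f=imaging.grab_frame("scene");put(f["image"][:,:,::-1],"s2",k=1.4)
```

```text
psq gripped mm 38.29164217209048 37.949924103028124
contact True at part z mm 4.784348602921373
t 19.6583
obl gripped mm 22.89961297213927 22.460670355618962
contact True at part z mm 4.232745476938575
t 27.375
sqA gripped mm 28.555651093424096 28.5062616829045
contact True at part z mm 4.019849393709199
t 34.8167
sqB gripped mm 28.500341550512722 27.955860577774622
contact True at part z mm 4.002552555990628
t 41.5833
True [ 0.96273975  0.68203788 -0.29456865]
```

View pics/p2.png

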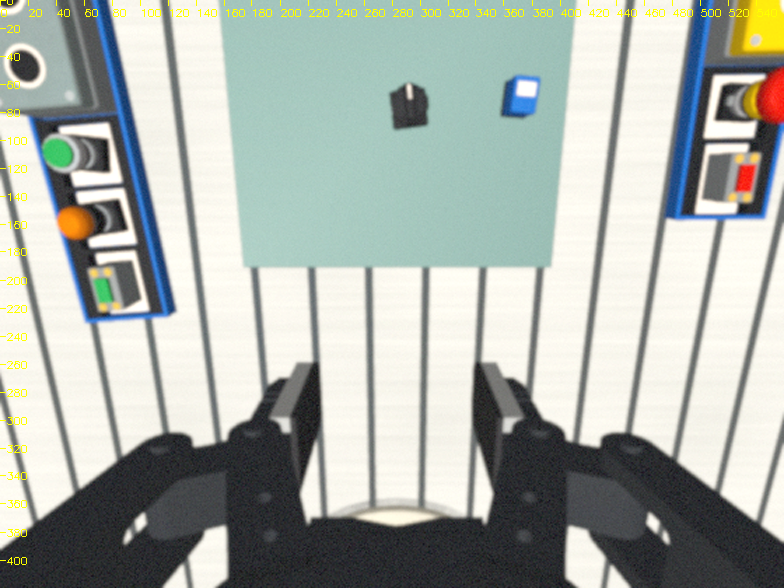

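View pics/s2.png

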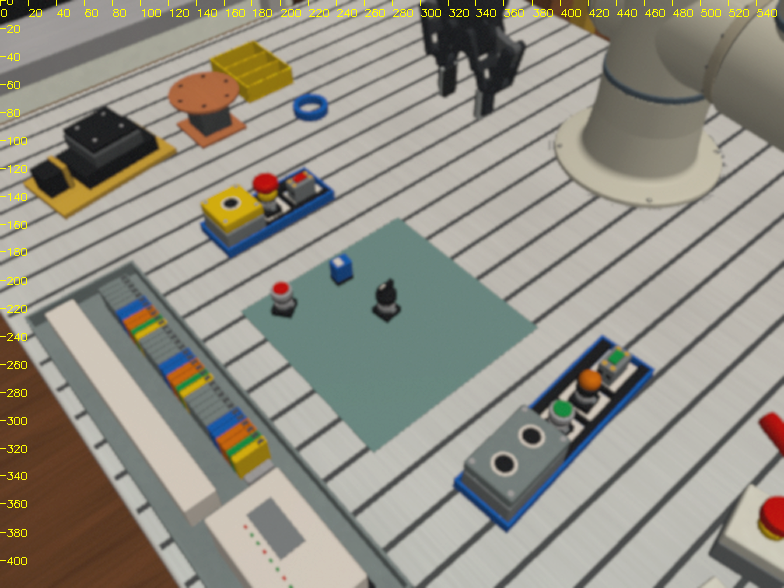

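All five parts are standing in their trays, and the red button, selector and relay look unmoved. I'll take one overhead look at each tray as a numerical check before handing in.

Run:
```python
from h import *
d=np.load("pics/p2.npz");p=(d["K"],d["V"]);s0=np.load("pics/scene0.npz");s=(s0["K"],s0["view"])
q=lambda x,y:(x/1.4,y/1.4)
for n,a,b,t in[("gbtn",(58,152),(562,409),"sqA"),("amber",(74,223),(591,380),"sqB"),("gblk",(104,290),(616,356),"obl")]:
    P,e=tri([(q(*a),*p),(q(*b),*s)]);print(n,P,e,"minus pocket",(P[:2]-DST[t][:2]).round(4))
r.movep([.42,.26,.24],ori(YS));a,K1,V1=wview();r.movep([.45,-.28,.24],ori(YP));b,K2,V2=wview()
np.savez("pics/fin.npz",K1=K1,V1=V1,K2=K2,V2=V2)
put(np.hstack([a[0:240,200:370],b[0:240,200:370]]),"fin",0,0,340,240,2.3)
```

```text
gbtn [0.5084 0.2664 0.0496] 0.0004 minus pocket [0.0007 0.0012]
amber [0.4531 0.2631 0.052 ] 0.0006 minus pocket [-0.0001  0.0023]
gblk [0.3933 0.2565 0.0397] 0.0006 minus pocket [0.0003 0.0005]
```

View pics/fin.png

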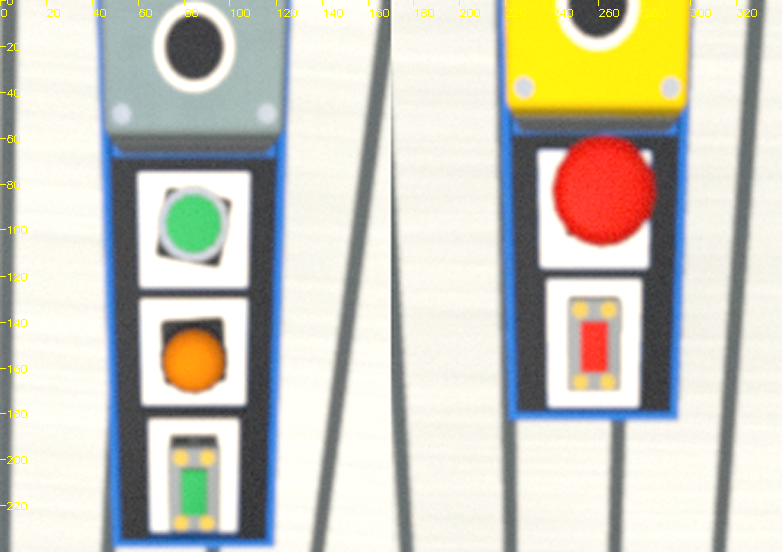

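The start-tray parts are centred. The estop knob, at displayed (604,190), looks slightly to the right of its pocket centre, so I'll compute its position.

Run:
```python
from h import *
d=np.load("pics/fin.npz");s0=np.load("pics/scene0.npz")
K,V=d["K2"],d["V2"]
P=atz((604/2.3+30,190/2.3),K,V,.060);print(P,"minus pocket",P[:2]-DST["psq"][:2])
print(tri([((604/2.3+30,190/2.3),K,V),((265/1.4,183/1.4),s0["K"],s0["view"])]))
f=lambda x,y:(x/2.3+30,y/2.3)
print("pocket",atz(f(594,210),K,V,.008),"collar corner at z16",atz(f(573,235),K,V,.016))
```

```text
[ 0.5502 -0.2859  0.06  ] minus pocket [ 0.0032 -0.0019]
(array([ 0.5489, -0.2851,  0.0609]), 0.0015)
pocket [ 0.5463 -0.283   0.008 ] collar corner at z16 [ 0.5352 -0.2737  0.016 ]
```

The estop is about 3 mm off centre, inside the 13 mm allowance. Its knob height of 60.9 mm says it is upright on the floor, so I'm handing in.

Run:
```python
from h import *
r.wait(.3);print(monitor.current_time(),monitor.current_force());job.close_job()
```

```text
46.2167 [ 0.6258393  -0.31782639  0.2827995 ]
the job is handed in; nothing more can be done
```

All five parts are in their trays and the job was handed in at 46 s of the 128 s allowed. The hand-in reports no verdict.

- **Stop tray (yellow box):** the emergency-stop is in the square pocket and the red-plunger block in the oblong one.
- **Start tray (grey box):** the green button is in the square nearest the box, the amber lamp in the other square, and the green-plunger block in the oblong one.
- **Position:** the start-tray parts measured within about 2.5 mm of their pocket centres and the emergency-stop about 3–4 mm off. The red block looked centred in the overhead view. The limit is 13 mm.
- **Height:** every part met the pocket floor at its expected height, to within 1 mm. The emergency-stop knob measured 60.9 mm high, consistent with standing upright.
- **Parts left alone:** the red button, selector and relay stand and look unmoved in the last scene image. I did not measure their positions again.

No check failed. The two measurements of the emergency-stop's position differ by about 1.5 mm, within the camera calibration.

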